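# Clamp a walnut strip in the notching jig with fingertip strokes on the wing screw

## Robot

A 7-joint arm with a two-finger parallel gripper is mounted at the origin on a cart in front of the work surface, level with it; the furniture and walls round the work are solid. World frame = base frame: x ahead of the robot, y to its left, z up, the work surface at z = 0. Lengths are in mm, angles in rad, forces in N, time in s.
With the tool pointing down it reaches from about 425 to 875 mm from the base axis. Payload 9.9 kg.
Tool frame: the origin (TCP) lies at the very end of the fingers, on their centre line; the grasp point (between the pads) lies 19 mm behind it; z points along the fingers, y is the line along which they close (so a half turn about z gives the same grasp; the last joint's range is limited). The gripper opens to 85 mm and grips with 20 to 120 N. Pads are 22 mm wide; open, the fingers measure 114 mm over their backs; the gripper's body (76 mm by 85 mm) begins 54 mm behind the grasp point. The pads swing forward as they close: fully open they stand 13 mm farther back than shut.
Start: joints at [-1.226, 0.576, 0.025, 1.437, -0.015, 1.129, -0.057], TCP at [280.645, 613.895, 231.289] pointing down, gripper open.
Joint ranges: [-2.76, 2.76], [-0.34, 2.15], [-1.52, 1.57], [0.19, 2.46], [-1.09, 4.23], [0.17, 1.99], [-2.82, 2.82]. Speed limits (rad/s): [2.22, 2.22, 3.01, 3.01, 3.14, 3.14, 3.14].

## Interface

Orientations are given as [roll, pitch, yaw] about the fixed x, y, z axes, in that order (R = Rz(yaw) Ry(pitch) Rx(roll)).
In Python, from workcell import bot, optics, ticket gives the robot as it stands.
- The arm moves only by the shell command python3 -m crank 'ROWS'. ROWS is a JSON object of lists of equal length, an entry for each row: "slide": the shift along the world's x, y, z in cm, a list of three; "twist": the turn about the world's z in degrees; "jaw": the opening, from -1 (shut) to 1 (fully open). A call has 1 to 20 rows; each row shifts and turns the commanded pose from where the row before left it; what a row does not reach is not made up. A row lasts 1/10 s, in which the tool goes at most 50 mm and 8.59 degrees, less where a joint would pass 70% of its speed; a pose out of reach is approached as far as the arm can. A call is refused whole if a number of a shift passes 5 or a number of a turn 8.59, either way. A call with a gripper value outside its range is refused whole. The fingers move at their own pace and stop on an object; the grip force is fixed at half the most. Time passes only in rows, so rows that do not move let the fingers close. It gives the time, the measured TCP pose, the force, the opening and the grip force at its end, in the units of the state.
- bot.state(): the state, without advancing time (a new reading comes with each control period).
- optics.snapshot(name): name is "side" or "top" or "wrist"; returns the picture (420x560x3 uint8, red, green, blue); there is no depth.
- optics.camera_info(name): a dict with "fx", "fy", "cx", "cy" (pixels), "k1" (the pictures are not rectified: a ray, as slopes to the right and down, at radius r is drawn at 1 + k1 r^2 times it, then the intrinsics apply), "rvec" (rotation vector, rad) and "tvec" (3), from world to camera coordinates, as OpenCV has them. Camera axes: x right, y down, z forward; pixel columns grow to the right and rows downward; lengths in mm; the calibration is good to about 2 mm. A picture is of the moment at which its call begins: read the wrist's pose just before it. camera_info takes no time and is no camera call; for the wrist camera it gives the pose at the moment of the call.
- ticket.sign_off(): hands the job in; it is judged then, once.
Trained networks look in the newest picture that a camera, given by its name, has taken for a name from the list of things; names that differ only in an ending like _2 or _b are one class to them, and where a whole thing is asked for, a point or a joint stands for the part that bears it (a point fixed in the world has none). Each returns a list of dicts, best first, with "p" (0 to 1); they miss things now and then, are a little off and sometimes report something else, mostly with a low value. They report only what shows in the picture. A call takes as long as a camera call. They do not tell look-alikes from the thing itself.
- optics.search_frame(camera, thing): "box" ([centre column, centre row, width, height] in pixels, round what is visible of it).
The state is a dict: "clock": time; "q": joint angles; "joint_velocities": joint speeds; "effort": joint torques, N m; "eef_pos": TCP position; "eef_rot": TCP orientation; "wrist_force": force on the tool from outside, world axes, zero at the start; "torque": the same for the moment, N m; "finger_gap": opening from 0.0 (shut) to 1.0 (fully open); "gripper_force": force on a finger pad.
Only numpy, scipy, OpenCV 4.12 (cv2) and the standard library are available. Lean on these libraries where they do the work, as an engineer would, in place of code of your own. Each camera call takes 0.05 s, during which the arm holds its last target. There are 200 camera calls.

## Task

Push the dark walnut strip along the jig's channel until its far end is fully home against the end stop, then screw down the red wing screw above it, clockwise as seen from above, by pushing its wings round with the fingertips stroke after stroke, until it is fully tight, turns no further and its foot clamps the strip. Push only: neither pinch nor pick up the strip or the wing screw, leave the three loose things on the saw table where they are, and finish clear of everything.

Things in the scene. Friction and masses are not known exactly. Their poses are not given: they have to be found in the camera images.
- jig: fixed jig for the strip: plywood base 212 x 110 mm, top 18 mm above the saw table, reaching 150 mm along -x and 62 mm along +x from this origin, which lies under the wing screw's axis at saw-table height. Two wooden rails 9 mm high, 33.6 mm apart, guide the strip over the last 75 mm before the end stop; nearer the open -x end the base is bare.
- strip_stop (a point): point on the face of the wooden end stop, in the middle of the channel, 24 mm above the saw table (half-way up the strip), 25 mm in +x from the wing screw's axis. Axes as the jig's: x is the direction in which the strip is pushed home (the stop's face looks to -x), y across the channel, z up.
- screw_axis (a point): point on the wing screw's vertical axis at the top face of the fixed clamp arm, 62 mm above the saw table; axes as the jig's. The arm, 25 mm wide, runs in +x to a fixed steel column 22 mm in diameter, 40.5 mm from this axis, 106 mm high (collar 36 mm wide up to 64 mm), so fingers cannot pass between column and screw; the -x, +y and -y sides are free.
- wings (a point): middle of the red wing screw, on its axis, half-way up its wings; about 84 mm above the saw table at joint 0, 77 mm when tight. Its x axis lies along the two wings, which are alike: each reaches 27 mm from the axis, is 6 mm thick and 20 mm high (10 mm above and below this point) with round outer ends; hub 18 mm in diameter, its top level with this point.
- thumb_turn (a joint): turn of the wing screw in rad, 0 to 10.0; grows clockwise seen from above (the wings' angle in the jig's frame is minus this value) and screws down 4 mm a turn. Starts between 0 and 1.5; touches the strip at about 9.2; hard stop at 10.0. It turns freely (about 0.03 N m) and stays where it is left.
- clamp_foot: black rubber foot 16 mm in diameter under the arm on the screw's axis, does not turn; origin at the centre of its underside, about 5 to 6 mm above the strip at the start.
- strip_mid (a point): centre (half-way up) of the dark walnut strip, 110 mm long x 30 mm wide x 12 mm thick, lying flat in the channel, 24 mm above the saw table. Its y axis runs along its length. When home its centre is 55 mm before strip_stop; it starts 25 to 50 mm short of that, its near end standing out of the rails.
- setup_block: pale yellow setup block 25 x 51 x 25 mm lying loose on the saw table, origin at the centre of its underside; leave alone
- tin: round tin with red lid, 70 mm in diameter, 29 mm high, loose on the saw table, origin at the centre of its underside; leave alone
- offcut: brown wooden offcut 50 x 70 x 18 mm, loose on the saw table, origin at the centre of its underside; leave alone
There are look-alikes about, which are no part of the job. Of the things that look like the part that bears strip_mid, the larger one is meant.

How it is judged (in metres and radians):
On the way, in this order (a step that is already met when the one before it is completed fails the run):
1. the strip is home against the end stop, the wing screw still loose (x of strip_mid in the frame of strip_stop between -0.058 and -0.05 m and y of strip_mid in the frame of strip_stop between -0.006 and 0.006 m and angle between the y axis of strip_mid and the x axis of strip_stop, either way round below 0.08 rad and value of joint thumb_turn below 8.5 rad), for 0.2 s.
2. the wing screw is tight and its foot clamps the strip (x of strip_mid in the frame of strip_stop between -0.058 and -0.05 m and y of strip_mid in the frame of strip_stop between -0.006 and 0.006 m and angle between the y axis of strip_mid and the x axis of strip_stop, either way round below 0.08 rad and value of joint thumb_turn above 9.6 rad and contact force between clamp_foot and strip above 2 N), for 0.2 s.
At the end, for the whole second after the job is handed in: the strip's far end is within 3 mm of the end stop, in the channel; the wing screw is turned to within 0.4 rad of its hard stop (joint above 9.6) and its foot presses on the strip with more than 2 N; all is at rest (all of step 2 and linear speed of strip below 0.01 m/s); the robot touches nothing.
It fails at once if the strip is lifted more than 10 mm (z of strip_mid in the frame of strip_stop above 0.01 m).
It fails at once if the strip is pinched between the fingers (x of the grasp point in the frame of strip_mid between -0.012 and 0.012 m and y of the grasp point in the frame of strip_mid between -0.05 and 0.05 m and z of the grasp point in the frame of strip_mid below 0.0235 m and contact force between the fingers and strip above 0.5 N).
It fails at once if the wing screw is pinched (a wing or the hub taken between the fingers) (x of the grasp point in the frame of wings between -0.024 and 0.024 m and y of the grasp point in the frame of wings between -0.005 and 0.005 m and z of the grasp point in the frame of wings below 0.019 m and contact force between the fingers and clamp_foot above 0.5 N).
It fails at once if the setup block, the tin or the offcut is moved more than 15 mm (distance of any of setup_block, tin, offcut from where it was at the start of the episode above 0.015 m).
It also fails if it takes over 72 s, if anything falls off the work surface, if the arm or the gripper's body presses on something with over 40 N, if the wrist force passes 120 N, or if a joint passes its speed limit or range.

## Working session

There is one attempt and no reset: what is moved stays moved. The work goes in short steps, Python scripts to look and compute and a shell command to move; the robot and the scene stay as the last step left them, time stands still between calls to the robot, and variables do not carry over. Pictures are saved under pics/ and viewed, at most 10 in all, crops included, and the job is handed in when it is done.

```bash
ls; mkdir -p pics
cat > h.py <<'E'
import numpy as np, cv2
from workcell import bot, optics, ticket
def cam(n):
    c=optics.camera_info(n); R=cv2.Rodrigues(np.array(c['rvec'],float))[0]; return c,R,np.array(c['tvec'],float)
def ray(n,u,v):
    c,R,t=cam(n); x=(u-c['cx'])/c['fx']; y=(v-c['cy'])/c['fy']; a,b=x,y
    for _ in range(20):
        k=1+c['k1']*(a*a+b*b); a,b=x/k,y/k
    return -R.T@t, R.T@np.array([a,b,1])
def at(n,u,v,z):
    o,d=ray(n,u,v); return o+d*(z-o[2])/d[2]
def pix(n,p):
    c,R,t=cam(n); q=R@np.array(p,float)+t; a,b=q[:2]/q[2]; k=1+c['k1']*(a*a+b*b)
    return c['fx']*a*k+c['cx'], c['fy']*b*k+c['cy']
def save(n,f,im=None):
    im=optics.snapshot(n) if im is None else im
    cv2.imwrite('pics/'+f,im[:,:,::-1]); return im
E
python3 - <<'E'
from h import *
ims=[]
for n in ['side','top']:
    ims.append(save(n,n+'0.png'))
    for t in ['jig','strip_mid','wings','clamp_foot','setup_block','tin','offcut']:
        print(n,t,[(np.round(d['box']).astype(int).tolist(),round(d['p'],2)) for d in optics.search_frame(n,t)[:3]])
    c,R,t=cam(n);print(np.round(-R.T@t),c['fx'])
s=bot.state();print(s['clock'],s['eef_pos'],s['eef_rot'],s['finger_gap'])
E
```

```text
pics
side jig [([273, 207, 78, 42], 0.93)]
side strip_mid [([274, 207, 79, 44], 0.73), ([268, 211, 38, 10], 0.5), ([261, 202, 3, 9], 0.39)]
side wings []
side clamp_foot [([292, 199, 16, 20], 0.68)]
side setup_block [([295, 284, 19, 22], 0.79)]
side tin [([258, 265, 29, 28], 0.69)]
side offcut [([222, 306, 40, 12], 0.54)]
[ 574. -747.  420.] 394.7729023456583
top jig [([212, 218, 56, 100], 0.8)]
top strip_mid [([212, 227, 15, 53], 0.85), ([157, 241, 37, 16], 0.76), ([209, 196, 22, 19], 0.61)]
top wings [([208, 196, 26, 19], 0.44), ([211, 226, 17, 52], 0.36)]
top clamp_foot []
top setup_block [([378, 189, 23, 19], 0.54)]
top tin [([346, 226, 33, 29], 0.84)]
top offcut [([432, 244, 38, 40], 0.71)]
[ 465.   98. 1076.] 491.23149302619913
0.8 [280.64125311 613.92160605 231.30149791] [ 3.14155402e+00 -2.02847671e-05  2.71282480e+00] 0.995314960652843
```

Run:
```python
from h import *
a=cv2.imread('pics/top0.png'); b=cv2.imread('pics/side0.png')
x=cv2.resize(a[150:300,120:320],(800,600),interpolation=cv2.INTER_CUBIC); cv2.imwrite('pics/topc.png',x)
for (u,v) in [(212,201),(212,254),(157,241),(378,189),(346,226),(432,244)]: print((u,v),np.round(at('top',u,v,20)))
```

```text
(212, 201) [556. 288.  20.]
(212, 254) [441. 288.  20.]
(157, 241) [470. 410.  20.]
(378, 189) [579. -71.  20.]
(346, 226) [499.  -1.  20.]
(432, 244) [ 459. -185.   20.]
```

View pics/top0.png

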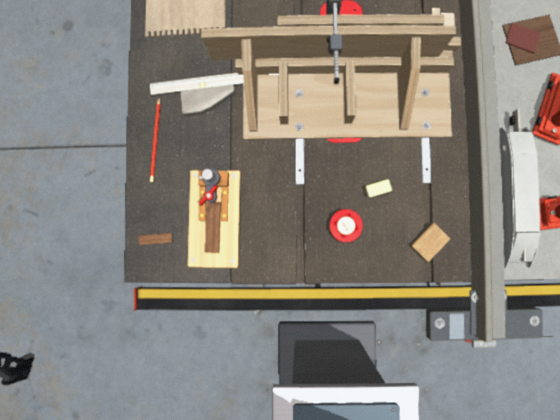

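View pics/topc.png

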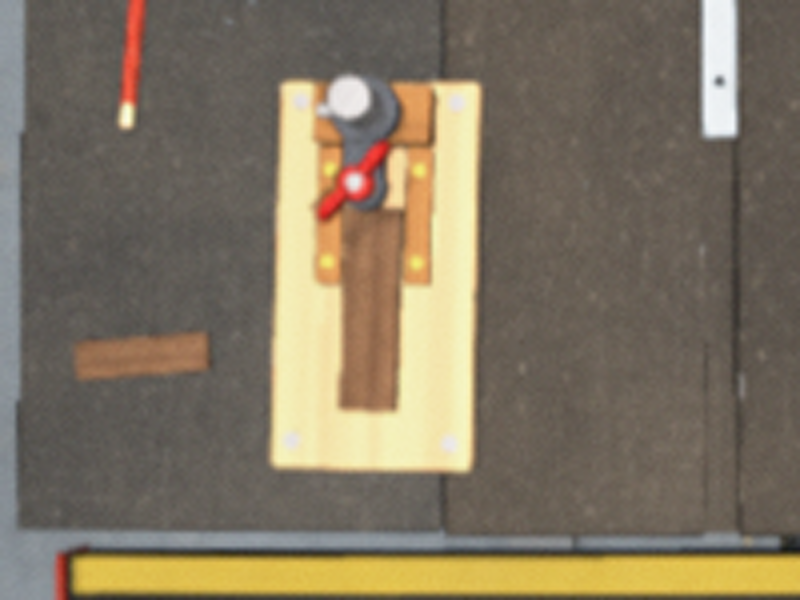

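View pics/side0.png

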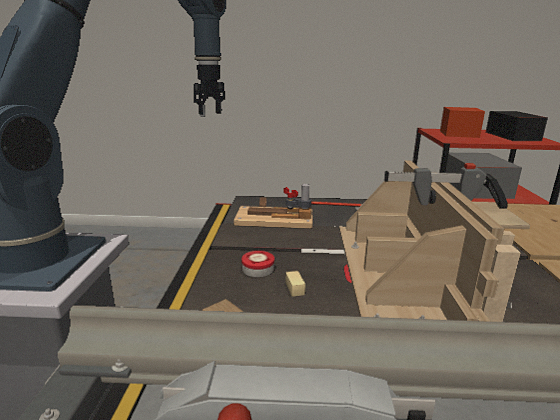

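The strip candidates are the one in the jig at (212,227) and a shorter look-alike lying loose at (157,241). I choose the larger one in the jig, and the crop confirms it lies in the channel. The wing screw is at (208,196), with its wings running diagonally. The other red things, at (346,226), (343,8) and (155,140), are the tin, a clamp and a pencil.

Run:
```python
from h import *
f=lambda u,v,z: at('top',120+u/4,150+v/4,z)[:2]
C=np.array([f(281,82,18),f(480,84,18),f(471,470,18),f(272,468,18)])
print('jig',C.round(1), [np.linalg.norm(C[i]-C[(i+1)%4]).round(1) for i in range(4)])
ax=(C[0]+C[1]-C[2]-C[3]); ax/=np.linalg.norm(ax); yaw=np.arctan2(ax[1],ax[0])
ay=np.array([-ax[1],ax[0]])
cen=C.mean(0); org=cen+ax*44
print('yaw',yaw,'axis from jig',org.round(1))
W=np.array([f(384,146,84),f(322,214,84)]);print('wings',W.round(1),W.mean(0).round(1),f(354,182,84).round(1),np.linalg.norm(W[0]-W[1]))
w=W[0]-W[1];print('wing ang in jig', np.arctan2(w@ay,w@ax))
S=np.array([f(339,409,30),f(396,410,30),f(404,210,30),f(342,210,30)])
print('strip near',S[:2].round(1),'dir',S[2]-S[1])
for p in S: print(((p-org)@ax).round(1),((p-org)@ay).round(1))
```

```text
jig [[623.9 337.4]
 [621.2 227.5]
 [411.9 232.6]
 [413.1 341.3]] [np.float64(109.9), np.float64(209.4), np.float64(108.6), np.float64(210.8)]
yaw -0.021569145719885892 axis from jig [561.5 283.7]
wings [[580.2 268.7]
 [545.6 300.6]] [562.9 284.7] [561.9 284.2] 47.019135638459716
wing ang in jig -0.7237014073089912
strip near [[445.2 302.1]
 [444.6 271.3]] dir [107.1642888   -4.25253685]
-116.7 15.9
-116.7 -14.9
-9.4 -16.9
-9.8 16.8
```

```bash
python3 -m crank '{"slide":[[1.4,-3.3,0],[1.4,-3.3,0],[1.4,-3.3,0],[1.4,-3.3,0],[1.4,-3.3,0],[1.4,-3.3,0],[1.4,-3.3,0],[1.4,-3.3,0],[1.4,-3.3,0],[1.2,-3.0,0],[0,0,0],[0,0,0]],"twist":[2.3,2.3,2.3,2.3,2.3,2.3,2.3,2.3,2.3,2.6,0,0],"jaw":[-1,-1,-1,-1,-1,-1,-1,-1,-1,-1,-1,-1]}'
python3 -c "
from h import *
s=bot.state();print(s['clock'],s['eef_pos'],s['eef_rot'],s['q'],s['finger_gap'])
for n in ['wrist']: save(n,'wrist1.png')
c,R,t=cam('wrist'); print((-R.T@t).round(), R[2].round(2))"
```

```text
clock: 2.0
eef_pos: [419.0, 286.6, 231.6]
eef_rot: [3.141, 0.0, 3.117]
wrist_force: [0.7, 0.8, 0.5]
finger_gap: -0.001
gripper_force: 0.0
2.0 [418.96511528 286.56808747 231.5797337 ] [3.14103766e+00 3.38986345e-04 3.11722517e+00] [-0.66539013  0.32719264 -0.03622143  1.87136766  0.01414828  0.94265794
  0.83843016] -0.0008691002984215371
[345. 288. 374.] [ 0.29 -0.01 -0.96]
```

View pics/wrist1.png

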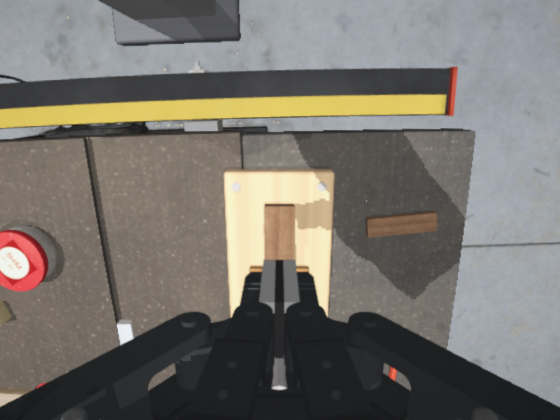

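The wrist picture shows the strip's near end at (265..295, 204), the base's near edge at (224..332, 171), and the fingertips at about (280, 262) with nothing touching them. I'll cross-check these positions.

```bash
python3 - <<'E'
from h import *
for p in [(265,204,30),(295,204,30),(224,171,18),(332,170,18)]: print(p,at('wrist',*p).round(1))
t=np.array([418.97,286.57,231.6]);print(pix('wrist',t))
for (u,v) in [(265,262),(298,262)]: print(at('wrist',u,v,231.6).round(1))
E
python3 -m crank '{"slide":[[0,0,-5],[0,0,-5],[0,0,-5],[0,0,-4],[0,0,-1],[0,0,-0.9],[0,0,0],[0,0,0]],"twist":[0,0,0,0,0,0,0,0],"jaw":[-1,-1,-1,-1,-1,-1,-1,-1]}'
```

```text
(265, 204, 30) [440.4 272.9  30. ]
(295, 204, 30) [441.1 302.1  30. ]
(224, 171, 18) [409.3 233.2  18. ]
(332, 170, 18) [410.6 339.2  18. ]
(np.float64(278.2496017660818), np.float64(281.6484296448125))
[409.6 281.2 231.6]
[409.9 295.1 231.6]
clock: 2.85
eef_pos: [419.4, 287.8, 23.8]
eef_rot: [3.14, 0.002, 3.12]
wrist_force: [0.3, 0.7, 0.3]
finger_gap: -0.002
gripper_force: 0.0
```

```bash
python3 -m crank '{"slide":[[0.5,-0.06,0],[0.5,-0.01,0],[0.5,-0.01,0],[0.5,-0.01,0],[0.5,-0.01,0],[0.5,-0.01,0],[0.5,-0.01,0],[0.4,-0.01,0],[0.2,0,0],[0,0,0]],"twist":[0,0,0,0,0,0,0,0,0,0],"jaw":[-1,-1,-1,-1,-1,-1,-1,-1,-1,-1]}'; python3 -m crank '{"slide":[[0.2,0,0],[0.2,0,0],[0.1,0,0],[0,0,0]],"twist":[0,0,0,0],"jaw":[-1,-1,-1,-1]}'
```

```text
clock: 3.85
eef_pos: [459.9, 285.5, 22.2]
eef_rot: [-3.142, 0.0, 3.119]
wrist_force: [0.1, 0.3, -0.0]
finger_gap: -0.001
gripper_force: 0.0
clock: 4.25
eef_pos: [464.8, 285.6, 22.3]
eef_rot: [3.142, 0.0, 3.119]
wrist_force: [0.2, 0.0, 0.3]
finger_gap: 0.001
gripper_force: 0.0
```

```bash
python3 -m crank '{"slide":[[0.2,0,0],[0.2,0,0],[0.1,0,0],[0,0,0]],"twist":[0,0,0,0],"jaw":[-1,-1,-1,-1]}'
python3 - <<'E'
from h import *
im=save('top','t2.png'); x=cv2.resize(im[150:300,120:320],(800,600),interpolation=cv2.INTER_CUBIC); save('',"t2c.png",x)
E
```

```text
clock: 4.65
eef_pos: [466.6, 285.5, 22.0]
eef_rot: [-3.14, -0.005, 3.121]
wrist_force: [-10.3, 1.0, 6.7]
finger_gap: 0.0
gripper_force: 5.0
```

View pics/t2c.png

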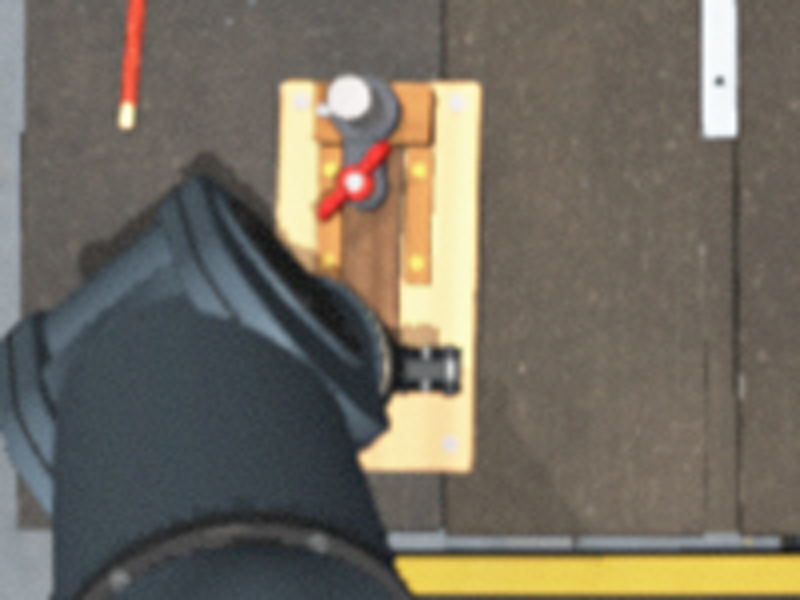

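The force rose to 10 N at TCP x = 466.6, where 465.5 was predicted. The crop shows the strip running up under the arm to the stop at about (370,145), so it is home. The wings are unchanged, from (384,146) to (322,214).

```bash
python3 - <<'E'
from h import *
y=-0.0216;R=np.array([[np.cos(y),-np.sin(y)],[np.sin(y),np.cos(y)]]);c=np.array([561.7,284.])
P=lambda a,r=28: c+R@(r*np.array([np.cos(np.radians(a)),np.sin(np.radians(a))]))
print('200',P(200).round(1),'270',P(270).round(1),'65',P(65).round(1))
A=list(range(270,60,-10))
print(','.join('[%.2f,%.2f,0]'%tuple((P(b)-P(a))/10) for a,b in zip(A,A[1:])))
E
python3 -m crank '{"slide":[[-1,0,0],[-1,0,0.5],[0,0,3],[0,0,4],[0,0,3],[0,0,0],[0,0,0]],"twist":[0,0,0,0,0,0,0],"jaw":[-1,-1,-1,-1,-1,-1,-1]}'
```

```text
200 [535.2 275. ] 270 [561.1 256. ] 65 [574.1 309.1]
[-0.49,0.05,0],[-0.47,0.14,0],[-0.44,0.22,0],[-0.39,0.29,0],[-0.34,0.35,0],[-0.27,0.41,0],[-0.20,0.45,0],[-0.12,0.47,0],[-0.03,0.49,0],[0.05,0.49,0],[0.14,0.47,0],[0.22,0.44,0],[0.29,0.39,0],[0.35,0.34,0],[0.41,0.27,0],[0.45,0.20,0],[0.47,0.12,0],[0.49,0.03,0],[0.49,-0.05,0],[0.47,-0.14,0]
clock: 5.4
eef_pos: [449.7, 285.8, 128.1]
eef_rot: [3.14, 0.002, 3.119]
wrist_force: [0.6, -0.5, -0.4]
finger_gap: -0.001
gripper_force: 0.0
```

```bash
python3 -m crank '{"slide":[[2.9,-0.4,0],[2.9,-0.4,0],[2.7,-0.3,0],[0,0,0],[0,0,-2],[0,0,-2],[0,0,-1.2],[0,0,0],[0,0,0]],"twist":[0,0,0,0,0,0,0,0,0],"jaw":[-1,-1,-1,-1,-1,-1,-1,-1,-1]}'; python3 -m crank '{"slide":[[-0.12,0.47,0],[-0.03,0.49,0],[0.05,0.49,0],[0.14,0.47,0],[0.22,0.44,0],[0.29,0.39,0],[0,0,0]],"twist":[0,0,0,0,0,0,0],"jaw":[-1,-1,-1,-1,-1,-1,-1]}'
```

```text
clock: 6.3
eef_pos: [534.2, 274.7, 75.2]
eef_rot: [-3.141, -0.001, 3.12]
wrist_force: [1.1, 0.3, 0.3]
finger_gap: 0.0
gripper_force: 0.0
clock: 7.0
eef_pos: [540.5, 303.0, 75.2]
eef_rot: [3.141, 0.0, 3.12]
wrist_force: [-0.5, -0.1, 0.8]
finger_gap: 0.003
gripper_force: 0.2
```

```bash
python3 -m crank '{"slide":[[0.35,0.34,0],[0.41,0.27,0],[0.45,0.20,0],[0.47,0.12,0],[0.49,0.03,0],[0.49,-0.05,0],[0.47,-0.14,0],[0.22,-0.08,0],[0,0,0]],"twist":[0,0,0,0,0,0,0,0,0],"jaw":[-1,-1,-1,-1,-1,-1,-1,-1,-1]}'
python3 - <<'E'
from h import *
im=save('side','s3.png'); x=cv2.resize(im[150:250,220:353],(800,600),interpolation=cv2.INTER_CUBIC); save('',"s3c.png",x)
save('wrist','w3.png')
E
```

```text
clock: 7.9
eef_pos: [574.3, 308.7, 75.3]
eef_rot: [3.141, 0.001, 3.119]
wrist_force: [-1.1, 0.4, -0.6]
finger_gap: -0.0
gripper_force: 0.2
```

View pics/s3c.png

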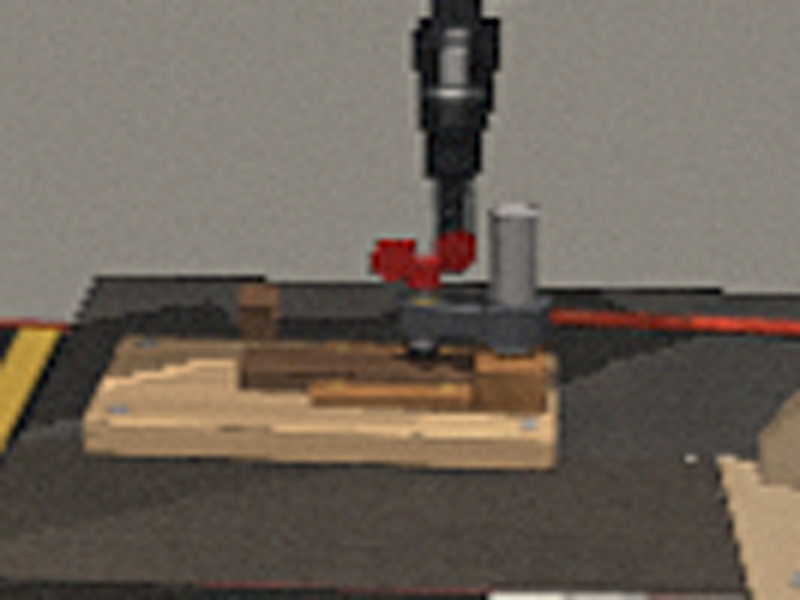

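The side crop shows the closed finger at (450,200) on the far wing at (455,250), the near wing at (395,260) and the column clear at (515,250). The stroke turned the screw to about 2.5 rad.

```bash
python3 -m crank '{"slide":[[0,0.2,0],[0,0,2],[0,0,1.8],[0,0,0],[-0.4,-2,0],[-0.5,-2,0],[-0.4,-1.9,0],[0,0,0],[0,0,-2],[0,0,-2],[0,0,0],[0,0,0]],"twist":[0,0,0,0,0,0,0,0,0,0,0,0],"jaw":[-1,-1,-1,-1,-1,-1,-1,-1,-1,-1,-1,-1]}'; python3 -m crank '{"slide":[[-0.49,0.15,0],[-0.47,0.24,0],[-0.44,0.32,0],[-0.39,0.39,0],[-0.34,0.35,0],[-0.27,0.41,0],[-0.20,0.45,0],[-0.12,0.47,0],[-0.03,0.49,0],[0.05,0.49,0],[0.14,0.47,0],[0.22,0.44,0],[0.29,0.39,0],[0.35,0.34,0],[0.41,0.27,0],[0.45,0.20,0],[0.47,0.12,0],[0.49,0.03,0],[0.49,-0.05,0],[0,0,0]],"twist":[0,0,0,0,0,0,0,0,0,0,0,0,0,0,0,0,0,0,0,0],"jaw":[-1,-1,-1,-1,-1,-1,-1,-1,-1,-1,-1,-1,-1,-1,-1,-1,-1,-1,-1,-1]}';python3 - <<'E'
from h import *
im=save('side','s4.png'); save('',"s4c.png",cv2.resize(im[150:250,220:353],(800,600),interpolation=cv2.INTER_CUBIC))
E
```

```text
clock: 9.2
eef_pos: [560.5, 252.5, 73.1]
eef_rot: [-3.141, -0.001, 3.12]
wrist_force: [-0.4, -1.3, 0.8]
finger_gap: -0.004
gripper_force: 0.0
clock: 11.2
eef_pos: [567.7, 311.6, 73.3]
eef_rot: [3.141, 0.001, 3.119]
wrist_force: [-0.9, 1.5, 0.4]
finger_gap: 0.005
gripper_force: 0.3
```

View pics/s4c.png

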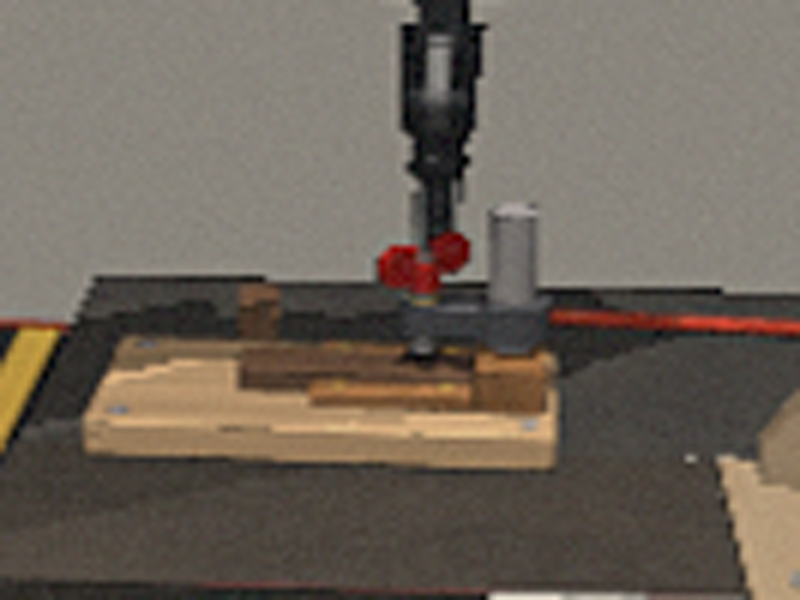

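The same picture after the second stroke: the finger is on the far wing at (450,250) and the near wing is at (400,265), lower now. The screw is at about 5.5 rad. I'll finish this stroke and do the third.

```bash
python3 -m crank '{"slide":[[0.45,-0.14,0],[0.2,-0.08,0],[0,0,0],[0,0.2,0],[0,0,2],[0,0,1.8],[0,0,0],[-0.4,-2,0],[-0.5,-2,0],[-0.4,-1.9,0],[0,0,0],[0,0,-2],[0,0,-2],[0,0,0],[0,0,0]],"twist":[0,0,0,0,0,0,0,0,0,0,0,0,0,0,0],"jaw":[-1,-1,-1,-1,-1,-1,-1,-1,-1,-1,-1,-1,-1,-1,-1]}'; python3 -m crank '{"slide":[[-0.49,0.15,0],[-0.47,0.24,0],[-0.44,0.32,0],[-0.39,0.39,0],[-0.34,0.35,0],[-0.27,0.41,0],[-0.20,0.45,0],[-0.12,0.47,0],[-0.03,0.49,0],[0.05,0.49,0],[0.14,0.47,0],[0.22,0.44,0],[0.29,0.39,0],[0.35,0.34,0],[0.41,0.27,0],[0.45,0.20,0],[0.47,0.12,0],[0.49,0.03,0],[0.49,-0.05,0],[0,0,0]],"twist":[0,0,0,0,0,0,0,0,0,0,0,0,0,0,0,0,0,0,0,0],"jaw":[-1,-1,-1,-1,-1,-1,-1,-1,-1,-1,-1,-1,-1,-1,-1,-1,-1,-1,-1,-1]}'
```

```text
clock: 12.75
eef_pos: [560.1, 252.9, 71.1]
eef_rot: [-3.141, -0.001, 3.12]
wrist_force: [-1.0, 0.1, 0.8]
finger_gap: 0.001
gripper_force: 0.0
clock: 14.75
eef_pos: [567.3, 312.1, 71.3]
eef_rot: [3.141, 0.001, 3.119]
wrist_force: [-0.5, 0.9, -1.3]
finger_gap: 0.001
gripper_force: 0.3
```

```bash
python3 -m crank '{"slide":[[0.45,-0.14,0],[0.25,-0.1,0],[0,0,0],[0,0.2,0],[0,0,2],[0,0,1.8],[0,0,0],[-0.4,-2,0],[-0.5,-2,0],[-0.4,-1.9,0],[0,0,0],[0,0,-2],[0,0,-2],[0,0,0],[0,0,0]],"twist":[0,0,0,0,0,0,0,0,0,0,0,0,0,0,0],"jaw":[-1,-1,-1,-1,-1,-1,-1,-1,-1,-1,-1,-1,-1,-1,-1]}'; python3 -m crank '{"slide":[[-0.49,0.15,0],[-0.47,0.24,0],[-0.44,0.32,0],[-0.39,0.39,0],[-0.34,0.35,0],[0,0,0]],"twist":[0,0,0,0,0,0],"jaw":[-1,-1,-1,-1,-1,-1]}';  python3 - <<'E'
from h import *
im=save('side','s5.png'); save('',"s5c.png",cv2.resize(im[150:250,220:353],(800,600),interpolation=cv2.INTER_CUBIC))
E
```

```text
clock: 16.25
eef_pos: [560.2, 253.2, 69.1]
eef_rot: [-3.141, -0.001, 3.12]
wrist_force: [-0.3, -0.3, 0.2]
finger_gap: 0.001
gripper_force: 0.0
clock: 16.85
eef_pos: [538.4, 268.1, 69.4]
eef_rot: [3.141, -0.0, 3.121]
wrist_force: [0.3, 0.2, -0.5]
finger_gap: 0.003
gripper_force: 0.2
```

View pics/s5c.png

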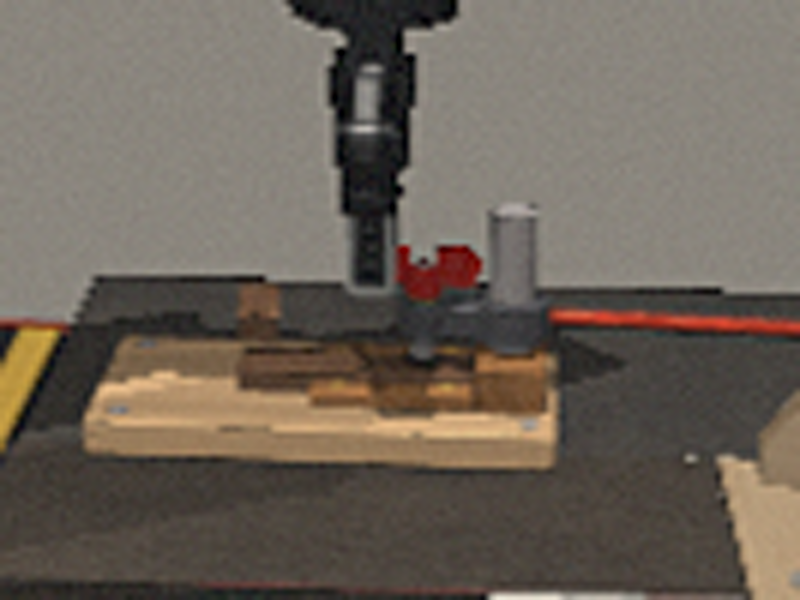

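The finger at (370,250) is behind the wing, which points nearly along -x, and the foot is almost on the strip. The tight position has the wings at about 147°, so the finger has about 35° left to go. I'll continue and watch the force.

```bash
python3 -m crank '{"slide":[[-0.27,0.41,0],[-0.20,0.45,0],[-0.06,0.23,0],[-0.06,0.23,0],[0,0,0]],"twist":[0,0,0,0,0],"jaw":[-1,-1,-1,-1,-1]}'; python3 -m crank '{"slide":[[-0.02,0.2,0],[-0.02,0.2,0],[0,0,0]],"twist":[0,0,0],"jaw":[-1,-1,-1]}'
```

```text
clock: 17.4
eef_pos: [532.9, 280.9, 69.2]
eef_rot: [3.142, -0.0, 3.12]
wrist_force: [-0.9, -1.7, -0.7]
finger_gap: -0.002
gripper_force: 0.5
clock: 17.7
eef_pos: [532.6, 283.3, 69.0]
eef_rot: [-3.14, -0.001, 3.119]
wrist_force: [-0.2, -5.1, 0.4]
finger_gap: 0.0
gripper_force: 2.3
```

```bash
python3 -m crank '{"slide":[[0.05,0.2,0],[0.05,0.2,0],[0,0,0]],"twist":[0,0,0],"jaw":[-1,-1,-1]}'; python3 -m crank '{"slide":[[0.05,0.2,0],[0.05,0.2,0],[0,0,0],[0,0,0]],"twist":[0,0,0,0],"jaw":[-1,-1,-1,-1]}'
```

```text
clock: 18.0
eef_pos: [533.0, 284.7, 68.7]
eef_rot: [-3.136, -0.003, 3.117]
wrist_force: [-2.9, -11.6, 2.8]
finger_gap: 0.0
gripper_force: 5.5
clock: 18.4
eef_pos: [533.4, 286.1, 68.5]
eef_rot: [-3.133, -0.005, 3.116]
wrist_force: [-4.6, -18.3, 5.9]
finger_gap: 0.001
gripper_force: 8.9
```

```bash
python3 -m crank '{"slide":[[-0.2,-0.8,0],[-0.4,-0.8,0],[0,0,3],[0,0,4],[0,0,4],[-3,0,2],[-4,4,0],[-4,4,0],[-4,4,0],[-2,4,0],[0,4,0],[0,4,0],[0,0,0],[0,0,0]],"twist":[0,0,0,0,0,0,0,0,0,0,0,0,0,0],"jaw":[-1,-1,-1,-1,-1,-1,-1,-1,-1,-1,-1,-1,-1,-1]}'
python3 - <<'E'
from h import *
im=save('top','t6.png'); save('',"t6c.png",cv2.resize(im[160:235,170:270],(800,600),interpolation=cv2.INTER_CUBIC))
E
```

```text
clock: 19.8
eef_pos: [371.8, 503.7, 198.9]
eef_rot: [3.141, -0.0, 3.122]
wrist_force: [-0.2, 0.0, -0.5]
finger_gap: 0.0
gripper_force: 0.0
```

View pics/t6c.png

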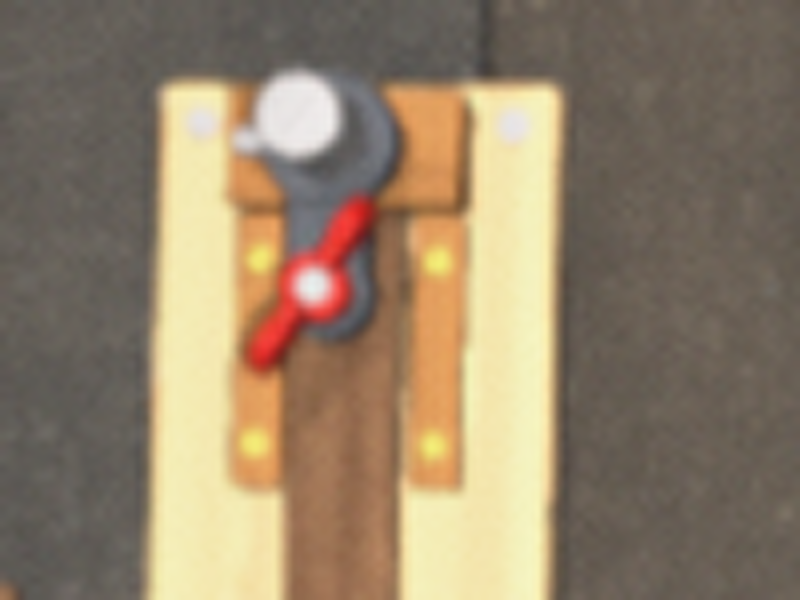

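The wings run from (365,205) to (258,362), which is 147° in the jig's frame and matches joint 10.0, the hard stop. The strip's far end meets the stop at (390,212), and the robot is clear of everything.

```bash
python3 -c "
from h import *
print(ticket.sign_off())"
```

```text
the job is handed in; nothing more can be done
None
```

The strip is home against the end stop and the wing screw is tight at its hard stop (about 10.0 rad by the top camera). The arm is clear and the job is handed in; `sign_off` returned no verdict.

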